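Seat the slide stage top on its cone, groove and flat

TASK

Lift the three-footed slide stage top off the rubber mat and settle it on the alignment base, with the ball foot under its narrow nose in the cone, one of the wide-end feet in the groove and the other on the flat pad, all three fully home. Feel it into place gently while you still hold it (never press on the seats harder than 25 N, and do not drop it), keep it roughly level because slides lie on it, then let go. Leave the jar, the slide tray and the slide box where they are.

Things in the scene. Friction and masses are not known exactly. Their poses are not given: they have to be found in the camera images.
- stage: Slide stage top, loose, 0.36 to 0.6 kg. Origin: midway under its grip block, level with the undersides of the ball feet; x from narrow nose to wide end, z up. Aluminium plate 8 mm thick, top 28 mm above the origin; wide part x -39 to 61 mm, 116 mm wide; nose x -77 to -35 mm, 50 mm wide. Three steel balls (14 mm) hang below on 8 mm stems; the plate is 13 mm above their centres.
- grip (a point): Point in the black grip block on the stage top, 50 mm above the stage's origin, on its z axis; same axes as the stage. The block is 50 mm long along stage x, 22 mm wide along y (pinch it across y), and stands from 28 to 70 mm above the origin, on the plate.
- foot_cone (a point): Centre of the ball foot (diameter 14 mm) under the nose, at stage (-50, 0, 7) mm: it belongs in the cone.
- foot_groove (a point): Centre of the ball foot (14 mm) at stage (40, 40, 7) mm: it belongs in the groove.
- foot_flat (a point): Centre of the ball foot (14 mm) at stage (40, -40, 7) mm: it belongs on the flat pad.
- base: Alignment base, fixed; origin at the centre of its underside, on the bench; axes as the stage top's when seated. Slab 185 x 165 x 14 mm with x slide, y slide and seat plate, top 34 mm up, carrying the three seats. The slides are locked but off centre: the seats together stand up to 9 mm off either way along base x and y, and are turned up to 0.07 rad about the cone. Not measured: feel (or see) it.
- cone_place (a point): Nominal (not true, see base) place of the ball centre seated in the cone: base (-50, 0) mm, 51.3 mm above the bench. Round steel pad 41 mm across; conical mouth 32 mm across, rim 54 mm above the bench, sides sloping 35 degrees from the horizontal: a ball off the axis by e stands 0.7 e too high, and friction holds it there.
- groove_place (a point): Nominal (not true) place of the ball centre seated in the V groove: base (40, 40) mm, 51.3 mm above the bench. The groove runs along the line from the cone, 34 mm long, 32 mm wide at its rim 54 mm above the bench, faces sloping 35 degrees from the horizontal, not slippery: a ball off its middle by e stands 0.7 e too high.
- flat_place (a point): Nominal (not true) place of the ball centre standing on the flat pad: base (40, -40) mm, 51.3 mm above the bench. Round steel pad 33 mm across, its top 44.3 mm above the bench.
- mat: Black rubber mat, 190 x 160 x 3 mm, fixed, on which the stage top stands at the start. Origin: centre of its underside.
- jar: Amber jar with black cap, diameter 56 mm, 75 mm high; origin at the centre of its underside. Bystander.
- tray: Cream slide tray with slides, 190 x 150 x 12 mm, lying on the bench; origin at the centre of its underside. Bystander.
- slidebox: Open cream slide box, 170 x 90 x 60 mm; origin at the centre of its underside. Bystander.
Things that resemble listed ones, but are neither listed nor needed, are in the scene too. Leave any orange look-alike of the stage alone.

How it is judged (in metres and radians):
On the way, in this order (a step that is already met when the one before it is completed fails the run):
1. the stage top is lifted well clear of the mat and carried (height (world z) of foot_cone above 0.068 m), for 0.2 s.
2. the stage top stands in touch with the seats, its nose foot in the cone's mouth, while it is still held (contact force between stage and base above 0.5 N and contact force between stage and the fingers above 1 N and height (world z) of foot_cone below 0.0565 m), for 0.1 s.
At the end, for the whole second after the job is handed in: Every ball foot's centre is 51.3 mm above the bench (no more than 1.5 mm higher or 2.5 mm lower), within 24 mm (horizontally) of its nominal seat place on the base; the stage top is at rest (under 10 mm/s) and released (height (world z) of foot_cone between 0.0488 and 0.0528 m and horizontal distance between foot_cone and cone_place below 0.024 m and height (world z) of foot_groove between 0.0488 and 0.0528 m and horizontal distance between foot_groove and groove_place below 0.024 m and height (world z) of foot_flat between 0.0488 and 0.0528 m and horizontal distance between foot_flat and flat_place below 0.024 m and linear speed of stage below 0.01 m/s and contact force between stage and the fingers below 0.05 N); the robot touches nothing.
It fails at once if the stage top presses on the base harder than 25 N (contact force between stage and base above 25 N).
It fails at once if the stage top is tipped by more than 0.35 rad (20 degrees) (angle between stage's own z axis and vertical above 0.35 rad).
It fails at once if the jar is moved by more than 15 mm (distance of jar from where it was at the start of the episode above 0.015 m).
It fails at once if the tray is moved by more than 15 mm (distance of tray from where it was at the start of the episode above 0.015 m).
It fails at once if the slidebox is moved by more than 15 mm (distance of slidebox from where it was at the start of the episode above 0.015 m).
It also fails if it takes over 72 s, if anything falls off the work surface, if the arm or the gripper's body presses on something with over 40 N, if the wrist force passes 120 N, or if a joint passes its speed limit or range.

ROBOT

A 7-joint arm with a two-finger parallel gripper is mounted at the origin on the work surface. World frame = base frame: x ahead of the robot, y to its left, z up, the work surface at z = 0. Lengths are in m, angles in degrees, forces in N, time in s.
With the tool pointing down it reaches from about 0.425 to 0.875 m from the base axis. Payload 4.7 kg.
Tool frame: the origin (TCP) lies midway between the tips of the shut fingers; the grasp point (between the pads) lies 19 mm behind it; z points along the fingers, y is the direction in which the jaws open and shut (so a half turn about z gives the same grasp; the last joint's range is limited). The gripper opens to 87 mm and grips with 3 to 60 N. Pads are 19 mm wide; open, the fingers measure 117 mm over their backs; the gripper's body (75 mm by 190 mm) begins 51 mm behind the grasp point.
Start: joints at [-68.291, 18.392, -4.016, 83.108, 1.295, 78.541, -3.26], TCP at [0.232, 0.607, 0.187] pointing down, gripper open.
Joint ranges: [-163.93, 163.93], [-17.29, 119.83], [-79.2, 71.16], [3.27, 140.29], [-89.18, 269.18], [5.43, 117.66], [-154.24, 154.24]. Speed limits (degrees/s): [147.25, 147.25, 180, 180, 180, 180, 180].

INTERFACE

Orientations are given as [roll, pitch, yaw] about the fixed x, y, z axes, in that order (R = Rz(yaw) Ry(pitch) Rx(roll)).
In Python, from cell import env gives the robot as it stands. The module is installed in compiled form; this text tells all that it offers.
- The arm moves only by the tool servo_tool, never from a script. Its argument "plan" is a list of rows, each a list of 3 entries, a list of its own where there are three numbers: the opening, from 0 (shut) to 1 (fully open), then the shift along the tool's x, y, z in cm, then the turn, a rotation vector about the tool's x, y, z in degrees. A call has 1 to 20 rows; each row shifts and turns the pose as measured when the row begins, along the tool's axes as they then stand; what a row does not reach is not made up. A row lasts 1/12 s, in which the tool goes at most 41.7 mm and 7.16 degrees, less where a joint would pass 70% of its speed; a pose out of reach is approached as far as the arm can. A call is refused whole if a number of a shift passes 4.17 or a number of a turn 7.16, either way. A call with a gripper value outside its range is refused whole. The fingers move at their own pace and stop on an object; "force" is the grip in N (left out, the last holds). Time passes only in rows, so rows that do not move let the fingers close. It gives the time, the measured TCP pose, the force and the opening at its end, in the units of the state.
- env.get_obs(): the state, without advancing time (a new reading comes with each control period).
- env.read_camera(name): name is "side" or "top"; returns a dict with "image" (400x640x3 uint8, blue, green, red), "fx", "fy", "cx", "cy" (pixels), "rvec" (rotation vector, rad) and "tvec" (3), from world to camera coordinates, as OpenCV has them. Camera axes: x right, y down, z forward; pixel columns grow to the right and rows downward; lengths in m; the calibration is good to about 2 mm. A picture is of the moment at which its call begins. There is no depth.
- env.sign_off(): hands the job in, once; it reports no verdict.
The state is a dict: "time_s": time; "qpos": joint angles; "joint_velocities": joint speeds; "effort": joint torques, N m; "tool_pos": TCP position; "tool_rot": TCP orientation; "force": force on the tool from outside, world axes, zero at the start; "wrist_torque": the same for the moment, N m; "grip_width": finger opening in m.
Only numpy, scipy, OpenCV 4.12 (cv2) and the standard library are available. Lean on these libraries where they do the work, as an engineer would, in place of code of your own. Each camera call takes 0.05 s, during which the arm holds its last target. There are 200 camera calls.

## Working session

There is one attempt and no reset: what is moved stays moved. The work goes in short steps, Python scripts to look and compute and a tool call to move; the robot and the scene stay as the last step left them, time stands still between calls to the robot, and variables do not carry over. Pictures are saved under pics/ and viewed, about 8 in all and at most 12, crops included, and the job is handed in when it is done.

Besides the shell and the picture viewer there is one more tool, called after "Request:" by a JSON object that holds its "method" and its "body", one argument or row to a line. servo_tool: Moves the arm, as the interface text tells. Its arguments: {"type":"object","properties":{"plan":{"type":"array"},"force":{"type":"number"}},"required":["plan"]}

```bash
mkdir -p pics
cat > h.py <<'E'
import numpy as np,cv2
from cell import env
def snap(n,f=None,crop=None,s=1):
    c=env.read_camera(n); im=c["image"]
    if f:
        o=im
        if crop: x0,y0,x1,y1=crop; o=im[y0:y1,x0:x1]
        if s!=1: o=cv2.resize(o,None,fx=s,fy=s,interpolation=cv2.INTER_CUBIC)
        cv2.imwrite("pics/"+f,o)
    return c
def ray(c,u,v,z):
    R=cv2.Rodrigues(np.array(c["rvec"],float))[0];t=np.array(c["tvec"],float).ravel()
    C=-R.T@t; d=R.T@np.array([(u-c["cx"])/c["fx"],(v-c["cy"])/c["fy"],1])
    return C+d*(z-C[2])/d[2]
def proj(c,P):
    R=cv2.Rodrigues(np.array(c["rvec"],float))[0];t=np.array(c["tvec"],float).ravel()
    q=(R@np.atleast_2d(P).T).T+t
    return np.c_[c["fx"]*q[:,0]/q[:,2]+c["cx"],c["fy"]*q[:,1]/q[:,2]+c["cy"]]
E
python3 - <<'E'
from h import *
a=snap("top","t1.png");b=snap("side","s1.png")
for c in(a,b):
    R=cv2.Rodrigues(np.array(c["rvec"],float))[0];print(-R.T@np.array(c["tvec"]).ravel(),c["fx"],R.round(2).tolist())
o=env.get_obs();print(o)
E
```

```text
[ 0.40071    -0.00793379  1.42588415] 460.2747015728133 [[-0.02, -1.0, 0.0], [-0.99, 0.02, -0.1], [0.1, -0.0, -0.99]]
[ 0.50837422 -0.62954517  0.78506092] 374.51467176675897 [[1.0, -0.09, -0.01], [-0.08, -0.75, -0.66], [0.05, 0.66, -0.75]]
{'time_s': 0.1, 'qpos': array([-68.2891287 ,  18.43407133,  -4.01588472,  83.16699296,
         1.29366003,  78.54235713,  -3.25752533]), 'joint_velocities': array([ 0.00561571, -0.05403597, -0.04985276, -0.14675669,  0.03365491,
        0.00125279,  0.00966348]), 'effort': array([ 1.90422420e-04, -4.92570233e+01, -4.05724263e-01, -3.13397527e+01,
       -6.43756497e-02,  3.95452953e-02,  3.41531893e-05]), 'tool_pos': array([0.23174979, 0.6066849 , 0.18628745]), 'tool_rot': array([-1.79901738e+02,  4.08256538e-03,  1.59101249e+02]), 'force': array([-0.207697  ,  0.10145073,  0.01509524]), 'wrist_torque': array([-0.00520033,  0.00913124,  0.03948981]), 'grip_width': 0.08710785622712068}
```

View pics/t1.png

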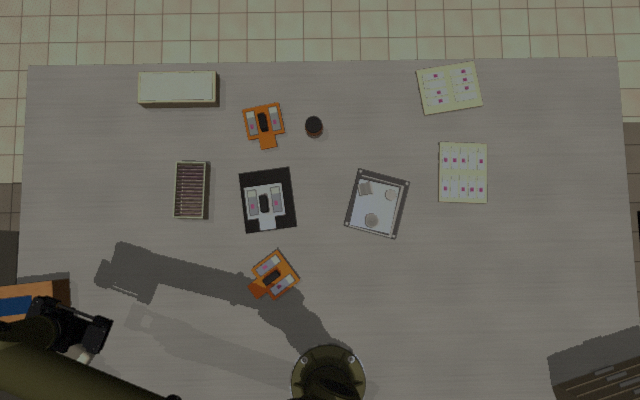

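View pics/s1.png

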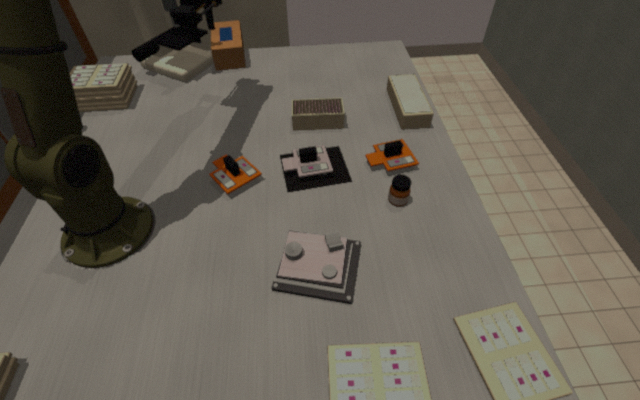

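Run:
```python
from h import *
a=env.read_camera("top")["image"];b=env.read_camera("side")["image"]
f=lambda im,x,y,w,h,s:cv2.resize(im[y:y+h,x:x+w],None,fx=s,fy=s,interpolation=cv2.INTER_CUBIC)
t=np.hstack([f(a,232,160,70,75,5),f(a,340,162,75,75,5)])
s=np.hstack([f(b,272,138,87,60,4),f(b,268,225,95,80,4)[:240]])
s=np.hstack([s,np.zeros((240,800-s.shape[1] if s.shape[1]<800 else 0,3),np.uint8)])
t=np.hstack([t,np.zeros((t.shape[0],s.shape[1]-t.shape[1],3),np.uint8)]) if s.shape[1]>=t.shape[1] else t
if s.shape[1]==t.shape[1]: o=np.vstack([t[:350],s])
cv2.imwrite("pics/c1.png",np.clip(o*1.3,0,255).astype(np.uint8));print(o.shape)
```

```text
(590, 800, 3)
```

View pics/c1.png

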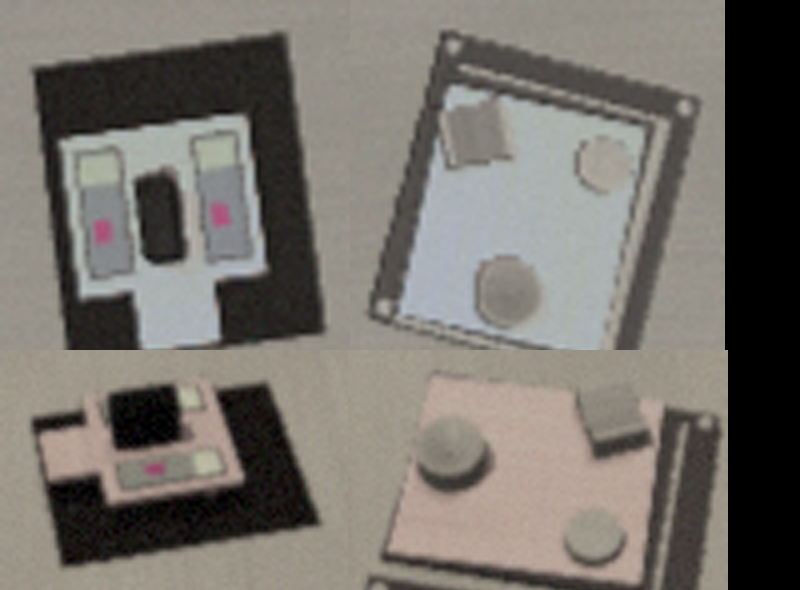

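```bash
cat > m.py <<'E'
from h import *
def comps(c,m,x0,y0,x1,y1,amin):
    z=np.zeros_like(m);z[y0:y1,x0:x1]=m[y0:y1,x0:x1]
    return [k for k in cv2.findContours(z,cv2.RETR_EXTERNAL,cv2.CHAIN_APPROX_NONE)[0] if cv2.contourArea(k)>amin]
E
python3 - <<'E'
from m import *
c=env.read_camera("top");im=c["image"].astype(int)
g=im.mean(2)
# mat outline, plate inside
mat=comps(c,(g<50).astype(np.uint8)*255,225,155,310,245,500)
k=max(mat,key=cv2.contourArea);hull=cv2.convexHull(k);f=np.zeros(g.shape,np.uint8);cv2.fillConvexPoly(f,hull,255)
f=cv2.erode(f,np.ones((3,3)))
p=max(comps(c,((f>0)&(g>75)).astype(np.uint8)*255,225,155,310,245,300),key=cv2.contourArea)
W=np.array([ray(c,u,v,.031)[:2] for u,v in p[:,0]],np.float32)
r=cv2.minAreaRect(W*1000);print("plate",r,cv2.boxPoints(r).round().tolist())
bl=np.array([[v,u] for v in range(190,220) for u in range(255,275) if g[v,u]<55 and cv2.pointPolygonTest(p,(u,v),True)>2])
W=np.array([ray(c,u,v,.071)[:2] for v,u in bl],np.float32);print("block",cv2.minAreaRect(W*1000),W.mean(0))
print(ray(c,264,203,.07))
for n,(x0,y0,x1,y1) in (("top",(340,162,415,240)),("side",(265,225,365,305))):
    c=env.read_camera(n);im=c["image"].astype(int);
    for (nm,(u,v)),z in zip({"top":[("cone",(371.6,220.2)),("groove",(365.4,188.6)),("flat",(390.6,194.6))],"side":[("cone",(293,248)),("groove",(334,240)),("flat",(329,271))]}[n],(.054,.054,.0443)):
        q=ray(c,u,v,z);print(n,nm,q.round(4),im[int(v),int(u)])
    if n=="top": print("plate col",im[205,380],im[186,400])
    else: print("plate col",im[255,312])
E
```

```text
plate ((526.7349243164062, 181.11940002441406), (137.13072204589844, 115.1490707397461), 7.37411642074585) [[451.0, 229.0], [466.0, 115.0], [602.0, 133.0], [587.0, 247.0]]
block ((533.3988647460938, 180.0755615234375), (51.28584289550781, 23.818683624267578), 6.162313938140869) [0.5336735  0.17998938]
[0.53453232 0.17883887 0.07      ]
top cone [ 0.4795 -0.1398  0.054 ] [ 93  98 101]
top groove [ 0.5747 -0.1236  0.054 ] [ 95  99 104]
top flat [ 0.5565 -0.2001  0.0443] [117 123 126]
plate col [137 137 132] [82 87 90]
side cone [ 0.4796 -0.1371  0.054 ] [100 110 113]
side groove [ 0.577 -0.124  0.054] [ 96 103 109]
side flat [ 0.5572 -0.2     0.0443] [110 121 126]
plate col [119 126 144]
```

Candidates: silver stage top on black mat (264,203), orange look-alikes (264,123) and (273,274). I choose the silver one. In the crop it is 137x115 mm, and its black block is 51x24 mm at about (0.534, 0.181), yaw 7°. Base seats: the cone pad (371.6,220.2), groove block (365.4,188.6) and flat pad (390.6,194.6) put the seat frame origin at about (0.528, -0.1515), yaw -15°. The spacings match the given sizes.

Request:
{"method": "servo_tool", "body": {
  "plan": [
    [1,[-3.1,-2.07,0],[0,0,0]],
    [1,[-3.1,-2.07,0],[0,0,0]],
    [1,[-3.1,-2.07,0],[0,0,0]],
    [1,[-3.1,-2.07,0],[0,0,0]],
    [1,[-3.1,-2.07,0],[0,0,0]],
    [1,[-3.1,-2.07,0],[0,0,0]],
    [1,[-3.1,-2.07,0],[0,0,0]],
    [1,[-3.1,-2.07,0],[0,0,0]],
    [1,[-3.1,-2.07,0],[0,0,0]],
    [1,[-3.1,-2.07,0],[0,0,0]],
    [1,[-3.1,-2.07,0],[0,0,0]],
    [1,[-3.1,-2.07,0],[0,0,0]],
    [1,[-3.1,-2.07,0],[0,0,0]],
    [1,[0,0,0],[0,0,-5.6]],
    [1,[0,0,0],[0,0,-5.6]],
    [1,[0,0,0],[0,0,-5.6]],
    [1,[0,0,0],[0,0,-5.6]],
    [1,[0,0,0],[0,0,-5.6]]
  ],
  "force": 25
}}

```text
time_s: 1.85
tool_pos: [0.5251, 0.1918, 0.1852]
tool_rot: [179.8, 0.1, -171.7]
force: [-0.2, -0.2, 0.1]
grip_width: 0.0868
```

Request:
{"method": "servo_tool", "body": {
  "plan": [
    [1,[-0.73,-1.19,0],[0,0,1.0]],
    [1,[0,0,3],[0,0,0]],
    [1,[0,0,3],[0,0,0]],
    [1,[0,0,1.5],[0,0,0]],
    [1,[0,0,0],[0,0,0]]
  ]
}}

```text
time_s: 2.27
tool_pos: [0.5398, 0.1778, 0.1106]
tool_rot: [179.8, 0.6, -173.6]
force: [-0.3, 0.0, -0.5]
grip_width: 0.0866
```

Run:
```python
from h import *
o=env.get_obs();print(o["tool_pos"],o["tool_rot"],o["force"],o["wrist_torque"])
f=lambda im,x,y,w,h,s:cv2.resize(im[y:y+h,x:x+w],None,fx=s,fy=s,interpolation=cv2.INTER_CUBIC)
a=snap("top")["image"];c=snap("side");b=c["image"]
cv2.imwrite("pics/c2.png",np.clip(np.hstack([f(a,214,155,100,100,4),f(b,260,90,100,100,4)])*1.4,0,255).astype(np.uint8))
```

```text
[0.53978246 0.1777779  0.11057043] [ 179.78575313    0.59416778 -173.57403184] [-0.32682756  0.04505253 -0.515503  ] [-0.01630574  0.03494327  0.02873344]
```

View pics/c2.png

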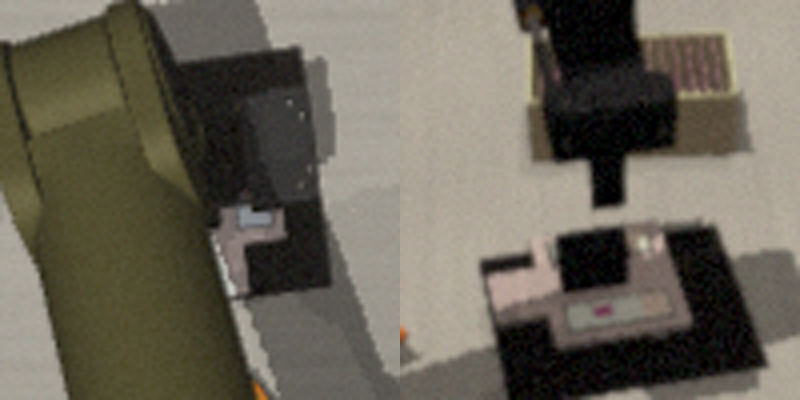

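Request:
{"method": "servo_tool", "body": {
  "plan": [
    [1,[0.54,0.38,0],[0.2,0.6,-0.8]],
    [1,[0,0,0],[0,0,0]],
    [1,[0,0,2],[0,0,0]],
    [1,[0,0,1.2],[0,0,0]],
    [1,[0,0,0],[0,0,0]]
  ]
}}

```text
time_s: 2.78
tool_pos: [0.5406, 0.1841, 0.0882]
tool_rot: [179.7, 0.8, -172.8]
force: [-0.6, -0.4, -0.1]
grip_width: 0.087
```

Request:
{"method": "servo_tool", "body": {
  "plan": [
    [1,[0,0,0],[0,0,0]],
    [1,[0,0,0],[0,0,0]]
  ]
}}

```text
time_s: 2.95
tool_pos: [0.541, 0.1846, 0.0893]
tool_rot: [179.7, 0.9, -172.8]
force: [0.7, 0.6, -0.6]
grip_width: 0.087
```

Request:
{"method": "servo_tool", "body": {
  "plan": [
    [1,[0.65,-0.25,0],[0.2,0.8,0]],
    [1,[0,0,0],[0,0,0]],
    [1,[0,0,0],[0,0,0]]
  ]
}}

```text
time_s: 3.2
tool_pos: [0.5354, 0.1814, 0.0914]
tool_rot: [179.9, 0.2, -172.8]
force: [-0.5, -0.8, -0.3]
grip_width: 0.0868
```

Request:
{"method": "servo_tool", "body": {
  "plan": [
    [1,[0.1,0,1.2],[0,0,0]],
    [1,[0.1,0,1.2],[0,0.3,0]],
    [1,[0,0,0],[0,0,0]]
  ]
}}

```text
time_s: 3.45
tool_pos: [0.5342, 0.1815, 0.0666]
tool_rot: [179.8, -0.0, -172.8]
force: [-1.2, -0.5, -0.1]
grip_width: 0.0869
```

Request:
{"method": "servo_tool", "body": {
  "plan": [
    [1,[0.05,0,1.0],[0,0.1,0]],
    [1,[0.05,0,1.0],[0,0.1,0]],
    [1,[0,0,0.9],[0.2,0,0]],
    [1,[0,0,0],[0,0,0]]
  ]
}}

```text
time_s: 3.78
tool_pos: [0.5316, 0.1808, 0.0326]
tool_rot: [-179.9, -0.4, -172.8]
force: [-0.8, 0.1, 0.4]
grip_width: 0.0871
```

Request:
{"method": "servo_tool", "body": {
  "plan": [
    [1,[-0.25,0,-0.35],[-0.1,-0.4,0]],
    [1,[0,0,0],[0,0,0]],
    [1,[0,0,0],[0,0,0]]
  ]
}}

```text
time_s: 4.03
tool_pos: [0.5337, 0.1809, 0.035]
tool_rot: [-180.0, -0.1, -172.8]
force: [0.3, 0.4, -0.4]
grip_width: 0.0871
```

Request:
{"method": "servo_tool", "body": {
  "plan": [
    [0.2,[0,0,0],[0,0,0]],
    [0.2,[0,0,0],[0,0,0]],
    [0.2,[0,0,0],[0,0,0]],
    [0.2,[0,0,0],[0,0,0]],
    [0.2,[0,0,0],[0,0,0]],
    [0.2,[0,0,0],[0,0,0]],
    [0.2,[0,0,0],[0,0,0]],
    [0.2,[0,0,0],[0,0,0]]
  ],
  "force": 25
}}

```text
time_s: 4.7
tool_pos: [0.5355, 0.1816, 0.0375]
tool_rot: [180.0, 0.2, -172.8]
force: [0.3, 0.1, -0.6]
grip_width: 0.0417
```

Request:
{"method": "servo_tool", "body": {
  "plan": [
    [0,[0.03,0,0.05],[0,0,0]],
    [0,[0.03,0,0.04],[0,0,0]],
    [0,[0.02,0,0.04],[0,0,0]],
    [0,[0.02,0,0.04],[0,0,0]],
    [0,[0.02,0,0.04],[0,0,0]],
    [0,[0.02,0,0.04],[0,0,0]]
  ],
  "force": 25
}}

```text
time_s: 5.2
tool_pos: [0.5349, 0.1834, 0.0361]
tool_rot: [179.8, 0.3, -172.7]
force: [-1.1, 0.4, 3.2]
grip_width: 0.0203
```

Request:
{"method": "servo_tool", "body": {
  "plan": [
    [0,[0,0,0],[0,0,0]],
    [0,[0,0,0],[0,0,0]],
    [0,[0,0,0],[0,0,0]],
    [0,[0,0,0],[0,0,0]]
  ],
  "force": 35
}}

```text
time_s: 5.53
tool_pos: [0.5349, 0.1834, 0.0361]
tool_rot: [179.8, 0.3, -172.7]
force: [-1.5, 1.0, 0.9]
grip_width: 0.02
```

Request:
{"method": "servo_tool", "body": {
  "plan": [
    [0,[0,0,-0.5],[0,0,0]],
    [0,[0,0,-1],[0,0,0]],
    [0,[0,0,-1.5],[0,0,0]],
    [0,[0,0,-1.5],[0,0,0]],
    [0,[0,0,-1.5],[0,0,0]],
    [0,[0,0,-1.5],[0,0,0]],
    [0,[0,0,-1.0],[0,0,0]],
    [0,[0,0,-0.5],[0,0,0]],
    [0,[0,0,0],[0,0,0]],
    [0,[0,0,0],[0,0,0]]
  ],
  "force": 35
}}

```text
time_s: 6.37
tool_pos: [0.5251, 0.1765, 0.1222]
tool_rot: [-179.6, -1.0, -172.9]
force: [0.2, 0.2, -6.9]
grip_width: 0.0195
```

Run:
```python
from h import *
o=env.get_obs();print(o["tool_pos"],o["tool_rot"],o["force"],o["wrist_torque"],o["grip_width"])
f=lambda im,x,y,w,h,s:cv2.resize(im[y:y+h,x:x+w],None,fx=s,fy=s,interpolation=cv2.INTER_CUBIC)
c=snap("side");b=c["image"]
cv2.imwrite("pics/c3.png",np.clip(f(b,250,70,120,140,4)*1.4,0,255).astype(np.uint8))
```

```text
[0.52506067 0.17653196 0.12218216] [-179.60787466   -1.04727433 -172.89602786] [ 0.23530935  0.19157574 -6.93400434] [ 0.07066514 -0.01914154  0.00970632] 0.019549382264002768
```

View pics/c3.png

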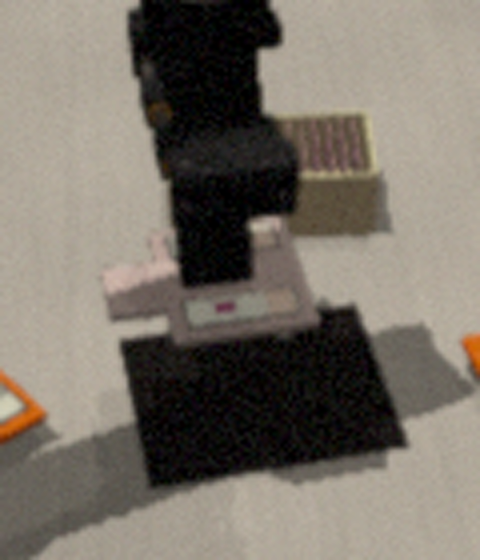

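Request:
{"method": "servo_tool", "body": {
  "plan": [
    [0,[0.1,-0.8,0],[-0.4,-0.5,0]],
    [0,[0.2,-1.6,0],[0,-0.5,0]],
    [0,[0.27,-2.4,0],[0,0,0]],
    [0,[0.27,-2.4,0],[0,0,0]],
    [0,[0.27,-2.4,0],[0,0,0]],
    [0,[0.27,-2.4,0],[0,0,0]],
    [0,[0.27,-2.4,0],[0,0,0]],
    [0,[0.27,-2.4,0],[0,0,0]],
    [0,[0.27,-2.4,0],[0,0,0]],
    [0,[0.27,-2.4,0],[0,0,0]],
    [0,[0.27,-2.4,0],[0,0,0]],
    [0,[0.27,-2.4,0],[0,0,0]],
    [0,[0.2,-1.6,0],[0,0,0]],
    [0,[0.1,-0.8,0],[0,0,0]],
    [0,[0,0,0],[0,0,0]],
    [0,[0,0,0],[0,0,0]]
  ]
}}

```text
time_s: 7.75
tool_pos: [0.5086, -0.1506, 0.112]
tool_rot: [-179.7, -0.9, -173.8]
force: [0.1, 0.0, -5.3]
grip_width: 0.0198
```

Request:
{"method": "servo_tool", "body": {
  "plan": [
    [0,[-1.0,-0.16,-0.1],[-0.3,-0.5,0]],
    [0,[-1.0,-0.16,-0.1],[0,-0.4,0]],
    [0,[0,0,0],[0,0,2]],
    [0,[0,0,0],[0,0,4]],
    [0,[0,0,0],[0,0,4]],
    [0,[0,0,0],[0,0,4]],
    [0,[0,0,0],[0,0,4]],
    [0,[0,0,0],[0,0,2.5]],
    [0,[0,0,0],[0,0,0]],
    [0,[0,0,0],[0,0,0]]
  ]
}}

```text
time_s: 8.58
tool_pos: [0.5411, -0.1356, 0.1134]
tool_rot: [179.5, 0.4, 166.2]
force: [0.1, 0.1, -5.4]
grip_width: 0.0196
```

Request:
{"method": "servo_tool", "body": {
  "plan": [
    [0,[0.4,-0.9,0],[0.5,0.4,0.8]],
    [0,[0.4,-0.9,0],[0,0,0.4]],
    [0,[0,0,0],[0,0,0]],
    [0,[0,0,0],[0,0,0]],
    [0,[0,0,0],[0,0,0]]
  ]
}}

```text
time_s: 9.0
tool_pos: [0.5287, -0.1513, 0.1132]
tool_rot: [-179.9, -0.1, 165.2]
force: [-0.2, -0.4, -5.8]
grip_width: 0.0198
```

Run:
```python
from h import *
o=env.get_obs();print(o["tool_pos"],o["tool_rot"],o["force"],o["wrist_torque"],o["grip_width"])
f=lambda im,x,y,w,h,s:cv2.resize(im[y:y+h,x:x+w],None,fx=s,fy=s,interpolation=cv2.INTER_CUBIC)
a=snap("top")["image"];c=snap("side");b=c["image"]
cv2.imwrite("pics/c4.png",np.clip(np.hstack([f(a,330,155,100,100,4),f(b,260,200,110,110,4)[:400]])*1.4,0,255).astype(np.uint8))
```

```text
[ 0.52872596 -0.15132174  0.11317429] [-1.79948375e+02 -7.35163641e-02  1.65209147e+02] [-0.24683223 -0.44278023 -5.80417363] [-0.01489672  0.03536434  0.03593832] 0.019768873482675944
```

View pics/c4.png

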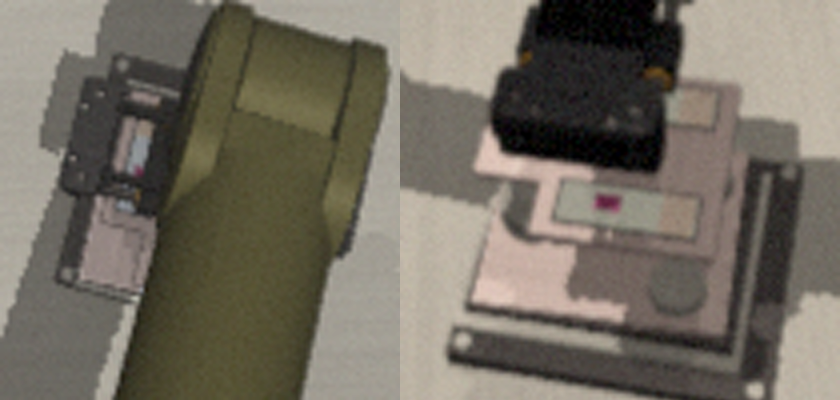

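Run:
```python
from h import *
c=env.read_camera("side")
y=np.radians(-14.8);R=np.array([[np.cos(y),-np.sin(y)],[np.sin(y),np.cos(y)]])
zt=.1132-.0361+.031
im=c["image"]
for (sx,sy),(u,v) in zip([(61,-58),(-39,-58),(61,58),(-77,-25)],[(338,265),(292.5,258.75),(345.5,220),(278.5,243.5)]):
    w=ray(c,u,v,zt)[:2]; print((sx,sy),"stage origin",(w-R@np.array([sx,sy])/1000).round(4),proj(c,[*(np.array([.5287,-.1513])+R@np.array([sx,sy])/1000),zt]).round(1))
cv2.imwrite("pics/c5.png",cv2.resize(np.clip(im[210:275,270:355]*1.6,0,255).astype(np.uint8),None,fx=9,fy=9,interpolation=cv2.INTER_CUBIC))
```

```text
(61, -58) stage origin [ 0.5289 -0.1531] [[337.8 264.3]]
(-39, -58) stage origin [ 0.5321 -0.1543] [[290.8 257.7]]
(61, 58) stage origin [ 0.5306 -0.1495] [[344.8 220.7]]
(-77, -25) stage origin [ 0.5316 -0.1543] [[277.2 242.5]]
```

View pics/c5.png

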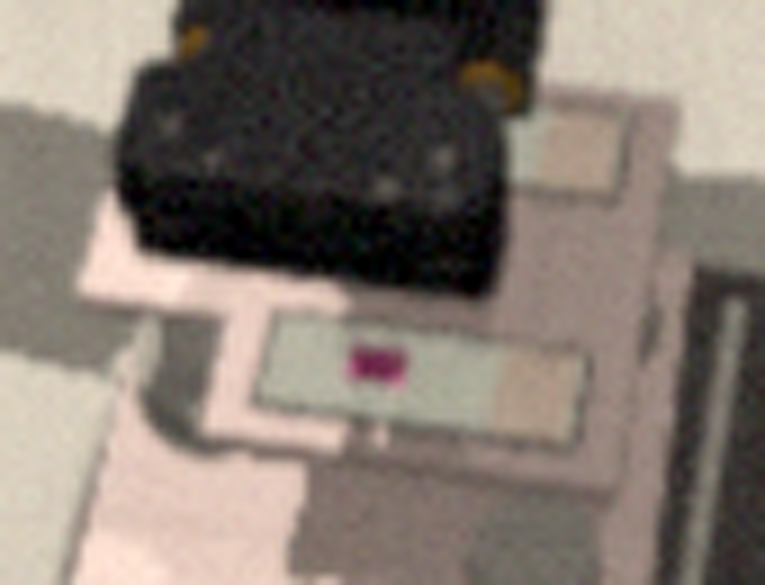

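Request:
{"method": "servo_tool", "body": {
  "plan": [
    [0,[0,0,0.6],[0,0,0]],
    [0,[0,0,0.8],[0,0,0]],
    [0,[0,0,0.6],[0,0,0]],
    [0,[0,0,0.3],[0,0,0]],
    [0,[0,0,0],[0,0,0]],
    [0,[0,0,0],[0,0,0]]
  ]
}}

```text
time_s: 9.65
tool_pos: [0.5288, -0.1497, 0.0868]
tool_rot: [-180.0, -0.1, 165.3]
force: [0.2, 0.6, -6.6]
grip_width: 0.0199
```

Request:
{"method": "servo_tool", "body": {
  "plan": [
    [0,[-0.02,-0.18,0.1],[0,0,0.2]],
    [0,[0,0,0.15],[0,0,0]],
    [0,[0,0,0.1],[0,0,0]],
    [0,[0,0,0],[0,0,0]]
  ]
}}

```text
time_s: 9.98
tool_pos: [0.5287, -0.1518, 0.0831]
tool_rot: [-180.0, -0.1, 165.1]
force: [0.2, -0.1, -5.6]
grip_width: 0.0195
```

Request:
{"method": "servo_tool", "body": {
  "plan": [
    [0,[0,0,0.1],[0,0,0]],
    [0,[0,0,0.1],[0,0,0]],
    [0,[0,0,0],[0,0,0]]
  ]
}}

```text
time_s: 10.23
tool_pos: [0.5292, -0.1519, 0.0814]
tool_rot: [-180.0, -0.1, 165.1]
force: [0.1, 0.4, -4.9]
grip_width: 0.0197
```

Request:
{"method": "servo_tool", "body": {
  "plan": [
    [0,[0,0,0.1],[0,0,0]],
    [0,[0,0,0.1],[0,0,0]],
    [0,[0,0,0],[0,0,0]]
  ]
}}

```text
time_s: 10.48
tool_pos: [0.5293, -0.1519, 0.0794]
tool_rot: [-180.0, -0.0, 165.1]
force: [0.2, -0.0, -5.5]
grip_width: 0.0197
```

Request:
{"method": "servo_tool", "body": {
  "plan": [
    [0,[0,0,0.07],[0,0,0]],
    [0,[0,0,0.05],[0,0,0]],
    [0,[0,0,0],[0,0,0]]
  ]
}}

```text
time_s: 10.73
tool_pos: [0.5298, -0.1523, 0.079]
tool_rot: [-180.0, 0.0, 165.1]
force: [-1.0, 0.7, -4.5]
grip_width: 0.0199
```

Request:
{"method": "servo_tool", "body": {
  "plan": [
    [0,[0,0,0.05],[0,0,0]],
    [0,[0,0,0.05],[0,0,0]],
    [0,[0,0,0],[0,0,0]]
  ]
}}

```text
time_s: 10.98
tool_pos: [0.5299, -0.1524, 0.0789]
tool_rot: [180.0, 0.0, 165.1]
force: [-0.7, 0.6, -3.3]
grip_width: 0.0196
```

```bash
python3 -c "
from h import *
o=env.get_obs();print(o['tool_pos'],o['tool_rot'],o['force'],o['wrist_torque'])"
```

```text
[ 0.52987556 -0.15244702  0.07887411] [1.79990054e+02 3.31335914e-02 1.65096616e+02] [-0.70519618  0.6487483  -3.27745457] [0.14244356 0.27804784 0.08792097]
```

Request:
{"method": "servo_tool", "body": {
  "plan": [
    [0,[0,0,-0.12],[0,0,0]],
    [0,[0.16,0.03,0],[0,0,0]],
    [0,[0,0,0],[0,0,0]],
    [0,[0,0,0],[0,0,0]]
  ]
}}

```text
time_s: 11.32
tool_pos: [0.528, -0.1512, 0.079]
tool_rot: [180.0, 0.0, 165.1]
force: [-0.1, 0.0, -6.1]
grip_width: 0.0193
```

Request:
{"method": "servo_tool", "body": {
  "plan": [
    [0,[0,0,0.1],[0,0,0]],
    [0,[0,0,0.07],[0,0,0]],
    [0,[0,0,0],[0,0,0]]
  ]
}}

```text
time_s: 11.57
tool_pos: [0.5283, -0.1513, 0.0783]
tool_rot: [180.0, 0.0, 165.1]
force: [-1.7, -0.5, -3.9]
grip_width: 0.0198
```

Request:
{"method": "servo_tool", "body": {
  "plan": [
    [0,[0,0,0.05],[0,0,0]],
    [0,[0,0,0.05],[0,0,0]],
    [0,[0,0,0],[0,0,0]]
  ]
}}

```text
time_s: 11.82
tool_pos: [0.5284, -0.1512, 0.0782]
tool_rot: [179.9, 0.0, 165.1]
force: [-1.5, 0.8, -2.8]
grip_width: 0.0198
```

```bash
python3 -c "
from h import *
o=env.get_obs();print(o['tool_pos'],o['tool_rot'],o['force'],o['wrist_torque'])"
```

```text
[ 0.52836554 -0.15123689  0.07823743] [1.79938210e+02 3.33685315e-02 1.65113456e+02] [-1.52306504  0.84300612 -2.79287707] [0.13521504 0.3276443  0.07278308]
```

Request:
{"method": "servo_tool", "body": {
  "plan": [
    [0,[0,0,-0.1],[0,0,0]],
    [0,[0.13,0.02,0],[0,0,0]],
    [0,[0,0,0],[0,0,0]],
    [0,[0,0,0.1],[0,0,0]],
    [0,[0,0,0.07],[0,0,0]],
    [0,[0,0,0],[0,0,0]]
  ]
}}

```text
time_s: 12.32
tool_pos: [0.5273, -0.1509, 0.0781]
tool_rot: [179.9, 0.1, 165.1]
force: [-1.6, 0.3, -2.7]
grip_width: 0.02
```

Request:
{"method": "servo_tool", "body": {
  "plan": [
    [0,[0,0,0.05],[0,0,0]],
    [0,[0,0,0.05],[0,0,0]],
    [0,[0,0,0],[0,0,0]]
  ]
}}

```text
time_s: 12.57
tool_pos: [0.5273, -0.1509, 0.078]
tool_rot: [179.9, 0.1, 165.1]
force: [-2.4, 1.0, -0.5]
grip_width: 0.0197
```

```bash
python3 -c "
from h import *
o=env.get_obs();print(o['tool_pos'],o['tool_rot'],o['force'],o['wrist_torque'])"
```

```text
[ 0.52729586 -0.15087015  0.07796044] [1.79905897e+02 6.71575345e-02 1.65101103e+02] [-2.4146809   1.04685498 -0.49584651] [0.09694033 0.54805595 0.02701656]
```

Request:
{"method": "servo_tool", "body": {
  "plan": [
    [0,[0,0,-0.1],[0,0,0]],
    [0,[0.15,0.02,0],[0,0,0]],
    [0,[0,0,0],[0,0,0]],
    [0,[0,0,0.1],[0,0,0]],
    [0,[0,0,0.07],[0,0,0]],
    [0,[0,0,0],[0,0,0]]
  ]
}}

```text
time_s: 13.07
tool_pos: [0.5275, -0.1508, 0.0781]
tool_rot: [179.9, 0.3, 165.1]
force: [-1.2, 0.0, -3.1]
grip_width: 0.0196
```

```bash
python3 -c "
from h import *
o=env.get_obs();print(o['tool_pos'],o['tool_rot'],o['force'],o['wrist_torque'])"
```

```text
[ 0.52746528 -0.15081518  0.07809257] [179.91865803   0.27117405 165.10026927] [-1.169259    0.02296318 -3.06173508] [ 0.03460447  0.29719022 -0.00072747]
```

Request:
{"method": "servo_tool", "body": {
  "plan": [
    [0,[0,0,0.05],[0,0,0]],
    [0,[0,0,0.05],[0,0,0]],
    [0,[0,0,0],[0,0,0]]
  ]
}}

```text
time_s: 13.32
tool_pos: [0.5275, -0.1508, 0.078]
tool_rot: [179.9, 0.3, 165.1]
force: [-1.2, 0.2, -0.2]
grip_width: 0.02
```

```bash
python3 -c "
from h import *
o=env.get_obs();print(o['tool_pos'],o['tool_rot'],o['force'],o['wrist_torque'])"
```

```text
[ 0.52753144 -0.15079616  0.07798154] [179.8881688    0.27698209 165.097311  ] [-1.23088487  0.24530297 -0.2403401 ] [0.11666219 0.38498648 0.00549506]
```

Request:
{"method": "servo_tool", "body": {
  "plan": [
    [0,[-0.02,0,0.03],[0,0.5,0]],
    [0,[-0.02,0,0.03],[0,0.5,0]],
    [0,[0,0,0],[0,0,0]]
  ]
}}

```text
time_s: 13.57
tool_pos: [0.5269, -0.1506, 0.0779]
tool_rot: [179.9, -0.9, 165.1]
force: [-2.9, 0.8, 2.3]
grip_width: 0.0197
```

```bash
python3 -c "
from h import *
o=env.get_obs();print(o['tool_pos'],o['tool_rot'],o['force'],o['wrist_torque'])"
```

```text
[ 0.52688406 -0.15063103  0.07788772] [179.86016974  -0.94475113 165.1076851 ] [-2.86170609  0.77596487  2.31668482] [ 0.14531812  0.61989848 -0.0322103 ]
```

Request:
{"method": "servo_tool", "body": {
  "plan": [
    [0,[0,0,-0.15],[0,-0.4,0]],
    [0,[0.12,0.02,0],[0,-0.4,0]],
    [0,[0.1,0,0],[0,0,0]],
    [0,[0,0,0],[0,0,0]]
  ]
}}

```text
time_s: 13.9
tool_pos: [0.5272, -0.1506, 0.0781]
tool_rot: [179.9, 0.2, 165.1]
force: [-1.2, 0.7, -1.4]
grip_width: 0.0199
```

```bash
python3 -c "
from h import *
o=env.get_obs();print(o['tool_pos'],o['tool_rot'],o['force'],o['wrist_torque'])"
```

```text
[ 0.52721916 -0.15055176  0.07810381] [179.94362782   0.1884429  165.10554374] [-1.15871841  0.72340315 -1.3802123 ] [-0.02317755  0.19119845  0.01371646]
```

Request:
{"method": "servo_tool", "body": {
  "plan": [
    [0,[0,0,-0.3],[0,0,0]],
    [0,[0,0,0],[0,0,0]],
    [0,[0.15,0,0],[0,0,0]],
    [0,[0,0,0],[0,0,0]],
    [0,[0,0,0],[0,0,0]]
  ]
}}

```text
time_s: 14.32
tool_pos: [0.5249, -0.1497, 0.0797]
tool_rot: [180.0, 0.1, 165.1]
force: [1.7, 0.0, -3.9]
grip_width: 0.0199
```

```bash
python3 -c "
from h import *
o=env.get_obs();print(o['tool_pos'],o['tool_rot'],o['force'],o['wrist_torque'])"
```

```text
[ 0.52489276 -0.14970396  0.07969724] [1.79962397e+02 1.29203121e-01 1.65122759e+02] [ 1.69662238  0.02593102 -3.90016437] [-0.06647273 -0.29421897  0.0092792 ]
```

Request:
{"method": "servo_tool", "body": {
  "plan": [
    [0,[0,0,-0.15],[0,0,0]],
    [0,[-0.27,0,0],[0,0,0]],
    [0,[0,0,0],[0,0,0]],
    [0,[0,0,0],[0,0,0]]
  ]
}}

```text
time_s: 14.65
tool_pos: [0.5254, -0.1498, 0.0798]
tool_rot: [180.0, -0.2, 165.1]
force: [-0.3, 0.3, -6.5]
grip_width: 0.0197
```

Request:
{"method": "servo_tool", "body": {
  "plan": [
    [0,[0,0,0.1],[0,0,0]],
    [0,[0,0,0.1],[0,0,0]],
    [0,[0,0,0],[0,0,0]]
  ]
}}

```text
time_s: 14.9
tool_pos: [0.5264, -0.1496, 0.0786]
tool_rot: [179.9, -0.1, 165.1]
force: [-0.6, -0.3, -3.1]
grip_width: 0.0197
```

Request:
{"method": "servo_tool", "body": {
  "plan": [
    [0,[0,0,-0.2],[0,0,0]],
    [0,[-0.15,0,0],[0,0,0]],
    [0,[0,0,0],[0,0,0]]
  ]
}}

```text
time_s: 15.15
tool_pos: [0.527, -0.1499, 0.08]
tool_rot: [180.0, -0.2, 165.1]
force: [0.5, -0.4, -4.4]
grip_width: 0.0197
```

Request:
{"method": "servo_tool", "body": {
  "plan": [
    [0,[0,0,0.1],[0,0,0]],
    [0,[0,0,0.1],[0,0,0]],
    [0,[0,0,0],[0,0,0]]
  ]
}}

```text
time_s: 15.4
tool_pos: [0.5274, -0.1498, 0.0783]
tool_rot: [179.9, -0.1, 165.1]
force: [0.4, -0.6, -2.5]
grip_width: 0.0199
```

Request:
{"method": "servo_tool", "body": {
  "plan": [
    [0,[0,0,0.08],[0,0,0]],
    [0,[0,0,0.05],[0,0,0]],
    [0,[0,0,0],[0,0,0]]
  ]
}}

```text
time_s: 15.65
tool_pos: [0.5275, -0.1498, 0.0782]
tool_rot: [179.9, -0.2, 165.1]
force: [-0.3, 1.0, -3.6]
grip_width: 0.0202
```

```bash
python3 -c "
from h import *
o=env.get_obs();print(o['tool_pos'],o['tool_rot'],o['force'],o['wrist_torque'])"
```

```text
[ 0.52750212 -0.14975859  0.07822242] [ 1.79893455e+02 -1.51715921e-01  1.65142569e+02] [-0.30006689  1.02149582 -3.58348896] [ 0.01265645  0.21665605 -0.02126062]
```

```bash
cat > avg.py <<'E'
from h import *
F=[];T=[];P=[]
for i in range(7):
    env.read_camera("top");o=env.get_obs();F.append(o['force']);T.append(o['wrist_torque']);P.append(o['tool_pos'])
print(o['time_s'],(np.mean(P,0)*1000).round(2),o['tool_rot'].round(2),"F",np.mean(F,0).round(2),"T",np.mean(T,0).round(3))
E
python3 avg.py
```

```text
16.0 [ 527.54 -149.74   78.13] [ 1.7990e+02 -1.5000e-01  1.6514e+02] F [-1.44  0.69 -0.47] T [ 0.098  0.379 -0.014]
```

Request:
{"method": "servo_tool", "body": {
  "plan": [
    [0,[0,0,-0.2],[0,0,0]],
    [0,[0,-0.1,0],[0,0,0]],
    [0,[0,0,0.15],[0,0,0]],
    [0,[0,0,0.1],[0,0,0]],
    [0,[0,0,0.06],[0,0,0]],
    [0,[0,0,0.05],[0,0,0]]
  ]
}}

```text
time_s: 16.5
tool_pos: [0.5271, -0.1511, 0.0779]
tool_rot: [179.9, -0.2, 165.1]
force: [-2.9, 1.0, 2.0]
grip_width: 0.0198
```

```bash
python3 avg.py
```

```text
16.85 [ 527.11 -151.06   77.81] [ 1.7987e+02 -1.7000e-01  1.6512e+02] F [-3.5   0.98  4.51] T [0.258 0.864 0.002]
```

Request:
{"method": "servo_tool", "body": {
  "plan": [
    [0,[0,0,0],[0,0,0]],
    [0,[-0.03,0,0.05],[0,0.6,0]],
    [0,[-0.03,0,0.05],[0,0.6,0]],
    [0,[0,0,0],[0,0,0]]
  ]
}}

```text
time_s: 17.18
tool_pos: [0.5263, -0.1508, 0.0779]
tool_rot: [179.8, -1.6, 165.1]
force: [-4.2, 1.3, 2.3]
grip_width: 0.0202
```

```bash
python3 avg.py
```

```text
17.5333 [ 526.35 -150.86   77.81] [179.82  -1.57 165.13] F [-4.33  1.09  4.82] T [ 0.285  0.98  -0.006]
```

Request:
{"method": "servo_tool", "body": {
  "plan": [
    [0,[-0.03,0,0.05],[0,0.6,0]],
    [0,[-0.03,0,0.05],[0,0.6,0]],
    [0,[0,0,0],[0,0,0]]
  ]
}}

```text
time_s: 17.78
tool_pos: [0.5256, -0.1506, 0.078]
tool_rot: [179.8, -3.0, 165.1]
force: [-3.7, 2.0, 2.8]
grip_width: 0.0199
```

```bash
python3 avg.py
```

```text
18.1333 [ 525.59 -150.6    77.89] [179.76  -2.95 165.14] F [-4.34  1.39  5.39] T [0.292 0.956 0.022]
```

Request:
{"method": "servo_tool", "body": {
  "plan": [
    [0,[-0.02,0,0],[0,-0.7,0]],
    [0,[-0.02,0,0],[0,-0.7,0]],
    [0,[-0.02,0,0],[0,-0.7,0]],
    [0,[-0.02,0,0],[0,-0.7,0]],
    [0,[0,0,-0.03],[0,0,0]],
    [0,[0,0,0],[0,0,0]]
  ]
}}

```text
time_s: 18.63
tool_pos: [0.5273, -0.1511, 0.0779]
tool_rot: [179.8, 0.2, 165.1]
force: [-2.9, 1.3, 3.3]
grip_width: 0.0198
```

```bash
python3 avg.py
```

```text
18.9833 [ 527.25 -151.03   77.9 ] [1.7978e+02 1.2000e-01 1.6513e+02] F [-2.31  0.52  1.86] T [ 0.149  0.575 -0.002]
```

Request:
{"method": "servo_tool", "body": {
  "plan": [
    [0,[0,0,0.03],[0,0,0.7]],
    [0,[0,0,0.03],[0,0,0.7]],
    [0,[0,0,0],[0,0,0]]
  ],
  "force": 15
}}

```text
time_s: 19.23
tool_pos: [0.5272, -0.1511, 0.0779]
tool_rot: [179.8, 0.1, 163.7]
force: [-2.7, 1.2, 2.5]
grip_width: 0.021
```

```bash
python3 avg.py
```

```text
19.5833 [ 527.27 -151.07   77.85] [1.7978e+02 9.0000e-02 1.6368e+02] F [-2.97  0.74  3.81] T [0.185 0.758 0.202]
```

Request:
{"method": "servo_tool", "body": {
  "plan": [
    [0,[0,0,0.03],[0,0,-0.7]],
    [0,[0,0,0.03],[0,0,-0.7]],
    [0,[0,0,0.03],[0,0,-0.7]],
    [0,[0,0,0.03],[0,0,-0.7]],
    [0,[0,0,0],[0,0,0]]
  ]
}}

```text
time_s: 20.0
tool_pos: [0.5275, -0.1511, 0.0776]
tool_rot: [179.7, 0.1, 166.5]
force: [-0.9, 1.7, 1.5]
grip_width: 0.0211
```

```bash
python3 avg.py
```

```text
20.35 [ 527.46 -151.07   77.63] [1.7973e+02 1.1000e-01 1.6654e+02] F [-1.91  1.2   2.39] T [ 0.237  0.444 -0.077]
```

Request:
{"method": "servo_tool", "body": {
  "plan": [
    [0,[0,0,0.02],[0,0,0.6]],
    [0,[0,0,0],[0,0,0]],
    [0,[0,0,0],[0,0,0]]
  ],
  "force": 8
}}

```text
time_s: 20.6
tool_pos: [0.5275, -0.1511, 0.0776]
tool_rot: [179.7, 0.1, 165.9]
force: [-2.0, 0.8, 2.4]
grip_width: 0.0217
```

```bash
python3 avg.py
```

```text
20.95 [ 527.48 -151.08   77.6 ] [1.7973e+02 1.1000e-01 1.6590e+02] F [-2.33  0.63  2.81] T [0.198 0.541 0.016]
```

Request:
{"method": "servo_tool", "body": {
  "plan": [
    [0,[0,0,0],[0,0,0]],
    [0,[0,0,0],[0,0,0]],
    [0,[0,0,0],[0,0,0]]
  ],
  "force": 4
}}

```text
time_s: 21.2
tool_pos: [0.5275, -0.1511, 0.0776]
tool_rot: [179.7, 0.1, 165.9]
force: [-1.5, 1.7, 3.0]
grip_width: 0.0218
```

```bash
python3 avg.py
```

```text
21.55 [ 527.48 -151.09   77.61] [1.7973e+02 1.1000e-01 1.6590e+02] F [-2.19  1.39  2.68] T [0.205 0.529 0.013]
```

Request:
{"method": "servo_tool", "body": {
  "plan": [
    [0.35,[0,0,0],[0,0,0]],
    [0.35,[0,0,0],[0,0,0]],
    [0.6,[0,0,0],[0,0,0]],
    [0.6,[0,0,0],[0,0,0]],
    [0.6,[0,0,0],[0,0,0]],
    [0.6,[0,0,0],[0,0,0]]
  ]
}}

```text
time_s: 22.05
tool_pos: [0.5296, -0.1525, 0.0771]
tool_rot: [179.8, 0.4, 165.9]
force: [0.4, 0.2, -1.0]
grip_width: 0.0481
```

```bash
python3 avg.py
```

```text
22.4 [ 529.49 -152.37   77.19] [179.81   0.38 165.87] F [-0.03 -0.15 -0.22] T [ 0.008  0.002 -0.001]
```

Request:
{"method": "servo_tool", "body": {
  "plan": [
    [0.6,[0,0,-0.6],[0,0,0]],
    [0.6,[0,0,-1],[0,0,0]],
    [0.6,[0,0,-2],[0,0,0]],
    [0.6,[0,0,-3],[0,0,0]],
    [0.6,[0,0,-3],[0,0,0]],
    [0.6,[0,0,-3],[0,0,0]],
    [0.6,[0,3,0],[0,0,0]],
    [0.6,[0,4,0],[0,0,0]],
    [0.6,[0,4,0],[0,0,0]],
    [0.6,[0,4,0],[0,0,0]],
    [0.6,[0,4,0],[0,0,0]],
    [0.6,[0,4,0],[0,0,0]],
    [0.6,[0,4,0],[0,0,0]],
    [0.6,[0,2,0],[0,0,0]],
    [0.6,[0,0,0],[0,0,0]]
  ]
}}

```text
time_s: 23.65
tool_pos: [0.6059, 0.1353, 0.2275]
tool_rot: [179.4, 1.3, 165.1]
force: [-1.0, 0.7, -0.4]
grip_width: 0.0517
```

Run:
```python
from h import *
f=lambda im,x,y,w,h,s:cv2.resize(im[y:y+h,x:x+w],None,fx=s,fy=s,interpolation=cv2.INTER_CUBIC)
a=snap("top");b=snap("side")
cv2.imwrite("pics/c6.png",np.clip(np.hstack([f(a["image"],340,160,75,85,5)[:425],f(b["image"],262,210,106,106,4)[:425] if 0 else np.vstack([f(b["image"],262,210,106,106,4),np.zeros((1,424,3),np.uint8)])])*1.4,0,255).astype(np.uint8))
y=np.radians(-14.5);R=np.array([[np.cos(y),-np.sin(y)],[np.sin(y),np.cos(y)]])
for c in (a,b):
  for s in [(61,-58),(-39,-58),(61,58),(-39,58),(-77,-25),(-77,25)]:
    w=np.array([.5277,-.151])+R@np.array(s)/1000
    print(s,proj(c,[*w,.0723]).round(1),end=' ')
  print()
```

```text
(61, -58) [[399.2 188.1]] (-39, -58) [[391.8 220.9]] (61, 58) [[361.2 179. ]] (-39, 58) [[353.4 211.7]] (-77, -25) [[378.  230.8]] (-77, 25) [[361.4 226.8]] 
(61, -58) [[337.1 272.8]] (-39, -58) [[291.7 266.6]] (61, 58) [[343.7 229.8]] (-39, 58) [[302.  224.6]] (-77, -25) [[278.3 251.6]] (-77, 25) [[283.3 233.8]]
```

View pics/c6.png

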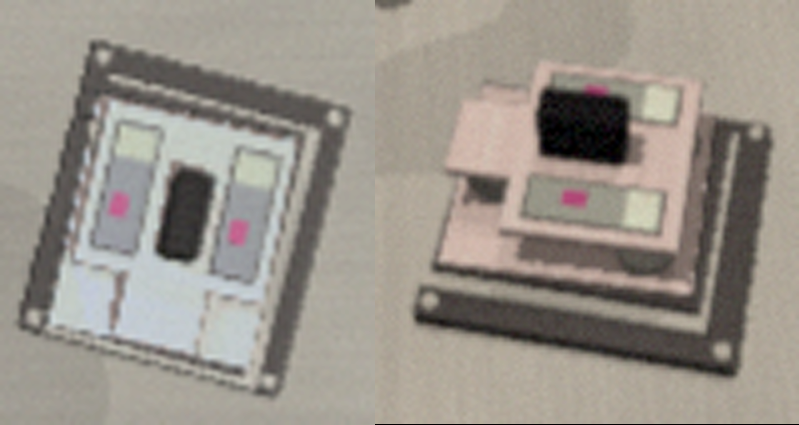

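```bash
python3 avg.py; python3 -c "
from h import *
a=env.read_camera('top');b=env.read_camera('side')
R=lambda c:np.c_[cv2.Rodrigues(np.array(c['rvec'],float))[0],np.array(c['tvec'],float).ravel()]
K=lambda c:np.array([[c['fx'],0,c['cx']],[0,c['fy'],c['cy']],[0,0,1]])
T=np.array([[340+300/5,160+140/5],[340+105/5,160+98/5]]).T;S=np.array([[337.75,272],[344,230.75]]).T
X=cv2.triangulatePoints(K(a)@R(a),K(b)@R(b),T,S);print((X[:3]/X[3]).T.round(4))
print(env.sign_off())"
```

```text
24.1 [605.83 126.31 227.47] [179.5    1.28 164.46] F [ 0.29 -0.56  0.04] T [-0.003  0.038  0.003]
[[ 0.5725 -0.2238  0.0778]
 [ 0.601  -0.1099  0.0681]]
the job is handed in; nothing more can be done
None
```

The slide stage top is on the alignment base, released, and the job is handed in. No verdict is reported, and I could not confirm from the pictures that all three feet are home to the millimetre. The run took about 24 s. The arm never came near the jar, tray or slide box, and the orange look-alikes were left alone.

I lifted it off the mat, carried it level, and felt the cone centre from lateral forces on both sides. I then trimmed the yaw in the groove until the twist balanced, lowered the grip force in steps, opened the fingers and backed well clear.

**Checks that agreed:**
- **Height:** the tool stood at 77.6 mm when seated, against about 77.4 mm predicted from the grasp on the mat.
- **Level:** the tool's roll changed less than 0.1° between the mat and the seats.
- **Load:** in an after-the-fact fit of the torques, the load sat near the middle of the three feet. The lever arm in that fit is my estimate.
- **Force:** the largest averaged push on the seats was about 11 N, under the 25 N limit.
- **Release:** the finger force was about zero afterwards, and the last pictures show the stage square on the base.

**Check that disagreed:** a rough two-camera height of two plate corners gave 77.8 and 68.1 mm, where both should be 72.3 mm. I had read those corners by eye from enlarged crops, where one pixel is 2–3 mm, so I trusted the force and height evidence instead. I ran this check in the same script that handed in the job, so I had no chance to follow it up.

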